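# Set the large snap trap on the kitchen counter

## Task

Set the larger of the two snap traps: draw its sprung arm back and down by the round bar at its end until the arm hooks under the catch, then let go of it gently and come away so that it stays set. Never let the arm snap shut, and do not work the smaller trap.

Things in the scene. Friction and masses are not known exactly. Their poses are not given: they have to be found in the camera images.
- large_trap: Larger of two alike snap traps: black base 158 x 90 x 8 mm fixed to the counter, steel arm. Origin: base underside, below the arm's hinge (along y, 44 mm up). Pull bar on the +x side; jaw bow and grey treadle plate (x -53 to -11 mm) on the -x side. Steel catch hook at x 30 to 50 mm, 64 mm high. When set, 2 N on the treadle or a knock on the hook fires it. Base ends at x = 78 mm.
- pull_bar (a point): Centre of the large trap's pull bar, at the end of its arm: round, 16 mm thick, 68 mm long along the trap's y, 120 mm from the hinge, carried by two 8 mm rods at y = -32 and 32 mm (56 mm clear between). Pinch it from above with fingers set along the trap's x, or press it down. At arm angle q, in the trap's frame: x = 120 cos(1.047 - q), z = 44 + 120 sin(1.047 - q) mm.
- large_arm (a joint): Large trap's arm, rad. 0 = shut, held by its spring (bar 148 mm up); grows as the bar goes back (+x) and down; stop at 1.15. The catch clicks over the arm's cross pin by itself at about 1.0; draw to 1.08 to be sure. Let up, it rests hooked at 0.98 (bar 52 mm up, only counter below). Pull at the bar: 2 N at first, 6 to 8 N at the end. Let go unhooked, it snaps to 0.
- small_arm (a joint): Arm of the smaller trap, a bystander of the same form at 0.6 of the size (base 95 x 54 mm), rad. 0 = shut, as it is to stay.
Not all that is in view belongs to the job. What is shaped like the part that bears small_arm but blue or yellow is not meant. Leave any turquoise look-alike of the large_trap alone.

How it is judged:
By the outcome, as a careful person would: the job done as asked, in the order asked, and still so for the second after the job is handed in, with the robot touching nothing.
It also fails if it takes over 40 s, if anything falls off the work surface, if the arm or the gripper's body presses on something with over 40 N, if the wrist force passes 120 N, or if a joint passes its speed limit or range.

## Robot

A 7-joint arm with a two-finger parallel gripper is mounted at the origin on the work surface. World frame = base frame: x ahead of the robot, y to its left, z up, the work surface at z = 0. Lengths are in mm, angles in degrees, forces in N, time in s.
With the tool pointing down it reaches from about 425 to 950 mm from the base axis. Payload 16.7 kg.
Tool frame: the origin (TCP) lies midway between the tips of the shut fingers; the grasp point (between the pads) lies 19 mm behind it; x points along the fingers, z is the direction in which the jaws open and shut, and the axes are right-handed (so a half turn about x gives the same grasp; the last joint's range is limited). The gripper opens to 94 mm and grips with 3 to 60 N. Pads are 16 mm wide; open, the fingers measure 119 mm over their backs; the gripper's body (75 mm by 177 mm) begins 78 mm behind the grasp point.
Start: joints at [-80.529, 24.414, 4.234, 92.017, -1.954, 63.644, -3.845], TCP at [209.001, 641.789, 205.467] pointing down, gripper open.
Joint ranges: [-163.25, 163.25], [-28.42, 122.38], [-70.27, 78.77], [12.13, 141.07], [-58.53, 238.53], [9.26, 117.41], [-156.51, 156.51]. Speed limits (degrees/s): [108.29, 108.29, 136.94, 136.94, 172.46, 172.46, 172.46].

## Interface

Orientations are given as a 3x3 rotation matrix whose columns are the frame's x, y, z axes.
In Python, from bench import state, read_camera, hand_in gives the robot as it stands. The module is installed in compiled form; this text tells all that it offers.
- The arm moves only by the tool step_arm, never from a script. Its argument "series" is a list of rows, each a list of 7 numbers: the shift along the tool's x, y, z in m, then the turn, a rotation vector about the tool's x, y, z in rad, then the finger opening in m, from 0 to 0.094. A call has 1 to 12 rows; each row is the pose to reach, as a shift and turn from the pose commanded when the call began, along the tool's axes at that moment; what a row does not reach only later rows make up. A row lasts 1/12 s, in which the tool goes at most 41.7 mm and 7.16 degrees, less where a joint would pass 70% of its speed; a pose out of reach is approached as far as the arm can. A call with a gripper value outside its range is refused whole. The fingers move at their own pace and stop on an object; the grip force is fixed at half the most. Time passes only in rows, so rows that repeat a pose let the fingers close. It gives the time, the measured TCP pose, the force and the opening at its end, in the units of the state.
- state(): the state, without advancing time (a new reading comes with each control period).
- read_camera(name): name is "scene" or "top" or "wrist"; returns a dict with "frame" (480x640x3 uint8, blue, green, red), "fx", "fy", "cx", "cy" (pixels), "R" (3x3) and "t" (3): a world point X has camera coordinates R X + t. Camera axes: x right, y down, z forward; pixel columns grow to the right and rows downward; lengths in mm; the calibration is good to about 2 mm. A picture is of the moment at which its call begins. There is no depth.
- hand_in(): hands the job in, once; it reports no verdict.
The state is a dict: "time": time; "joint_pos": joint angles; "joint_velocities": joint speeds; "joint_torque": joint torques, N m; "eef_pos": TCP position; "orientation": TCP orientation; "ft_force": force on the tool from outside, world axes, zero at the start; "ft_torque": the same for the moment, N m; "opening": opening from 0.0 (shut) to 1.0 (fully open).
Only numpy, scipy, OpenCV 4.12 (cv2) and the standard library are available. Lean on these libraries where they do the work, as an engineer would, in place of code of your own. Each camera call takes 0.05 s, during which the arm holds its last target.

## Working session

There is one attempt and no reset: what is moved stays moved. The work goes in short steps, Python scripts to look and compute and a tool call to move; the robot and the scene stay as the last step left them, time stands still between calls to the robot, and variables do not carry over. Pictures are saved under pics/ and viewed, and the job is handed in when it is done.

Besides the shell and the picture viewer there is one more tool, called after ">>>" as a command line: name --pt "numbers of a row" for each row, then --argument value for the rest. step_arm: Moves the arm, as the interface text tells. Its arguments: {"type":"object","properties":{"series":{"type":"array"}},"required":["series"]}

```bash
mkdir -p pics; python3 - <<'E'
from bench import state, read_camera
import cv2,pickle
s=state();print(s['time'],s['eef_pos'],s['orientation'],s['ft_force'],s['opening'])
for n in ['scene','top','wrist']:
    c=read_camera(n);cv2.imwrite(f'pics/{n}0.png',c['frame']);pickle.dump(c,open(f'{n}0.pkl','wb'))
    print(n,c['fx'],c['R'].round(3).tolist() if hasattr(c['R'],'round') else c['R'],c['t'])
E
```

```text
0.0 [208.87551965 641.3976426  204.77591332] [[-3.06909428e-04 -9.50875601e-01  3.09573087e-01]
 [-1.26432421e-03  3.09573224e-01  9.50874766e-01]
 [-9.99999154e-01 -9.95683179e-05 -1.29722598e-03]] [-0.28825851  0.69493025 -1.08353174] 1.0053694958547739
scene 466.5569753275478 [[-0.626, 0.78, 0.007], [0.523, 0.426, -0.739], [-0.579, -0.458, -0.674]] [ 355.70362415 -268.56920394 1287.23623491]
top 484.26171211192775 [[0.009, -1.0, -0.004], [-0.989, -0.008, -0.146], [0.146, 0.005, -0.989]] [  55.45351163  621.43309095 1054.90320341]
wrist 384.0893598401982 [[0.311, 0.951, -0.001], [0.911, -0.297, 0.287], [0.272, -0.09, -0.958]] [-673.5119123   -29.90741076  391.75149298]
```

View pics/scene0.png

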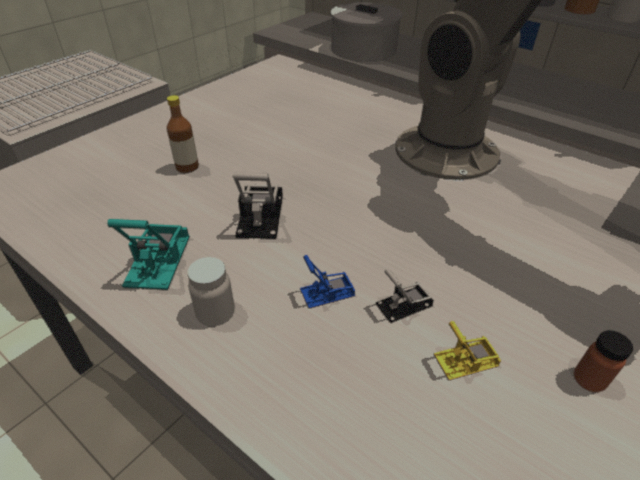

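View pics/top0.png

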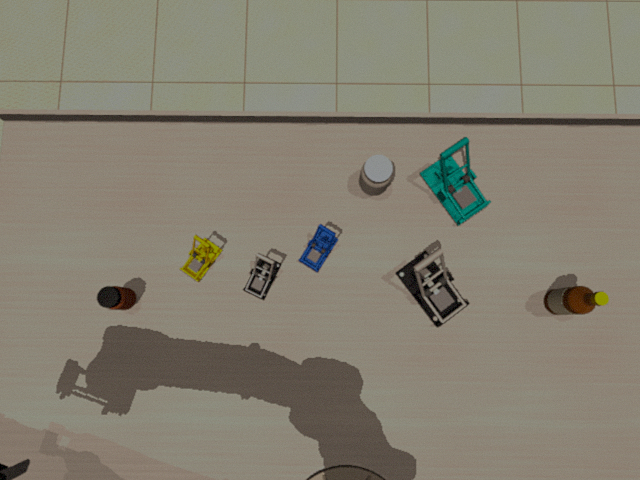

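View pics/wrist0.png

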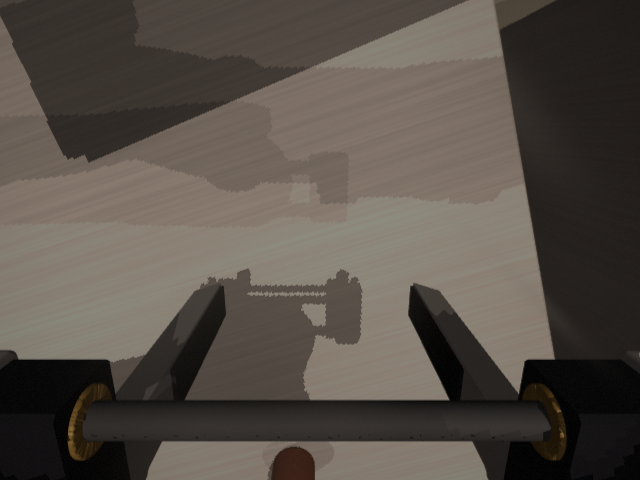

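Top-view candidates: black large trap (432,285), turquoise look-alike (455,182), small black trap (262,275), blue one (320,248), yellow one (200,257). By the description I choose the black one at (432,285), and check it in a close crop.

```bash
python3 - <<'E'
import cv2
f=cv2.imread('pics/top0.png')[225:345,370:500]
a=cv2.resize(f,None,fx=4.5,fy=4.5,interpolation=cv2.INTER_CUBIC)
cv2.imwrite('pics/top_crop.png',cv2.convertScaleAbs(a,alpha=1.6))
f=cv2.imread('pics/scene0.png')[165:245,220:300]
a=cv2.resize(f,None,fx=7,fy=7,interpolation=cv2.INTER_CUBIC)
cv2.imwrite('pics/scene_crop.png',cv2.convertScaleAbs(a,alpha=1.8))
E
```

```text
(no output)
```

View pics/top_crop.png

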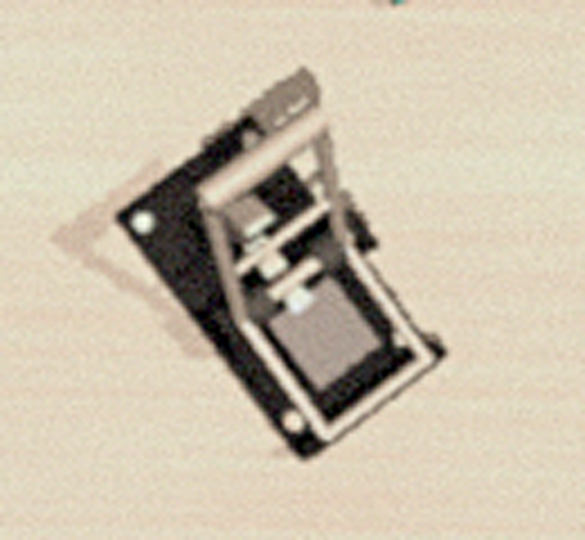

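View pics/scene_crop.png

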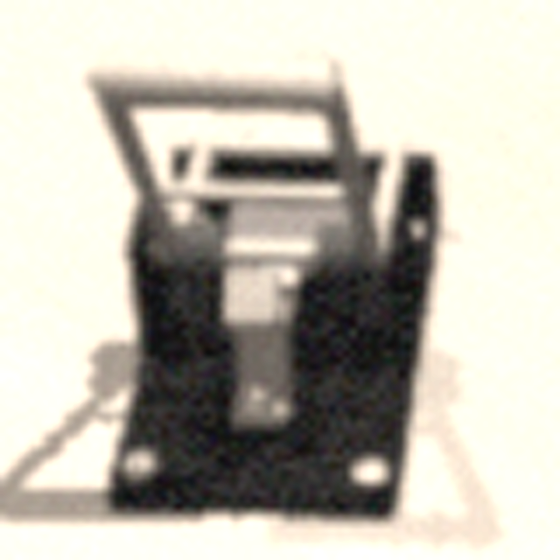

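The crop shows the arm upright with the bar at top-crop (205,192)-(322,120), a black base, the hook, and the treadle at lower right; this is the right trap. Next I fit its pose.

```bash
cat > h.py <<'E'
import numpy as np,pickle,cv2
def proj(c,X):
    X=np.atleast_2d(X)@np.array(c['R']).T+np.array(c['t']).ravel()
    return np.c_[c['fx']*X[:,0]/X[:,2]+c['cx'],c['fy']*X[:,1]/X[:,2]+c['cy']]
def trap2w(p,P):
    x,y,a=p;R=np.array([[np.cos(a),-np.sin(a),0],[np.sin(a),np.cos(a),0],[0,0,1]])
    return np.atleast_2d(P)@R.T+[x,y,0]
E
python3 - <<'E'
from h import *
from scipy.optimize import least_squares
T=pickle.load(open('top0.pkl','rb'));S=pickle.load(open('scene0.pkl','rb'))
PT=[[78,45,8],[-80,45,8],[-80,-45,8],[60,34,148],[60,-34,148]]
uT=[[396.2,272.8],[437.1,327.2],[469.3,303.2],[415.6,267.7],[441.6,251.7]]
PS=[[78,45,0],[78,-45,0],[60,34,148],[60,-34,148]]
uS=[[276.4,238.1],[236,238.1],[269.3,176.7],[233.6,176.7]]
f=lambda p:np.r_[(proj(T,trap2w(p[:3],PT))-uT).ravel(),(proj(S,trap2w(p[:3],PS))-uS).ravel()]
r=least_squares(f,[600,-200,.65],x_scale=[100,100,1],loss='soft_l1')
print(r.x,np.degrees(r.x[2]));print(f(r.x).reshape(-1,2).round(1))
p=r.x
q=np.linspace(0,1.1,12)
print(trap2w(p,np.c_[120*np.cos(1.047-q),0*q,44+120*np.sin(1.047-q)]).round(1))
E
```

```text
[ 533.81727598 -196.9412911     0.65243831] 37.3819613683033
[[-0.5 -0.3]
 [ 1.2  0.2]
 [-0.6  0.5]
 [-0.   2.1]
 [-0.1 -1.7]
 [ 0.5  0.8]
 [-0.6 -0. ]
 [-1.1 -0.1]
 [ 0.4 -0.7]]
[[ 581.5 -160.5  147.9]
 [ 589.5 -154.4  141.4]
 [ 597.  -148.7  133.9]
 [ 603.8 -143.5  125.5]
 [ 609.9 -138.8  116.3]
 [ 615.3 -134.7  106.4]
 [ 619.8 -131.2   95.9]
 [ 623.5 -128.4   84.8]
 [ 626.3 -126.3   73.3]
 [ 628.1 -124.9   61.6]
 [ 629.1 -124.2   49.6]
 [ 629.  -124.2   37.6]]
```

>>> step_arm --pt "-0.01 -0.03 -0.032 0.03 0 0 0.094" --pt "-0.025 -0.057 -0.061 0.06 0 0 0.094" --pt "-0.025 -0.085 -0.09 0.09 0 0 0.09" --pt "-0.025 -0.113 -0.12 0.13 0 0 0.09" --pt "-0.025 -0.14 -0.15 0.17 0 0 0.09" --pt "-0.025 -0.168 -0.18 0.2 0 0 0.08" --pt "-0.025 -0.195 -0.21 0.24 0 0 0.08" --pt "-0.025 -0.223 -0.24 0.27 0 0 0.08" --pt "-0.025 -0.25 -0.27 0.3 0 0 0.07" --pt "-0.025 -0.278 -0.3 0.33 0 0 0.07" --pt "-0.025 -0.3 -0.32 0.36 0 0 0.07" --pt "-0.025 -0.32 -0.34 0.38 0 0 0.07"

```text
time: 1.15
eef_pos: [408.6, 217.2, 230.6]
orientation: [[0.0, -0.766, 0.643], [0.0, 0.643, 0.766], [-1.0, 0.0, 0.0]]
ft_force: [1.1, 0.4, -0.1]
opening: 0.746
```

```bash
cat >> h.py <<'E'
P=np.array([533.8,-196.9,0.6524])
def rel(target,yaw=P[2]):
    from bench import state
    s=state();R=np.array(s['orientation']);e=np.array(s['eef_pos'])
    z=np.array([np.cos(yaw),np.sin(yaw),0]);x=np.array([0,0,-1.]);G=np.c_[x,np.cross(z,x),z]
    from scipy.spatial.transform import Rotation as Ro
    print(s['time'],'pos',e.round(1),'F',np.round(s['ft_force'],1),'op',round(s['opening'],3),'j',np.round(s['joint_pos'],0))
    print('shift',((R.T@(np.array(target)-e))/1000).round(4),'turn',Ro.from_matrix(R.T@G).as_rotvec().round(4))
E
python3 -c "
from h import *
rel([581.5,-160.5,230])"
```

```text
1.15 pos [408.6 217.2 230.6] F [ 1.1  0.4 -0.1] op 0.746 j [-56.   2.  21. 117.  -1.  61.  15.]
shift [ 0.0005 -0.3752 -0.1784] turn [ 0.2206  0.0004 -0.0003]
```

>>> step_arm --pt "0 -0.032 -0.015 0.02 0 0 0.07" --pt "0 -0.065 -0.031 0.04 0 0 0.07" --pt "0 -0.098 -0.047 0.06 0 0 0.07" --pt "0 -0.13 -0.062 0.08 0 0 0.07" --pt "0 -0.163 -0.078 0.1 0 0 0.07" --pt "0 -0.196 -0.093 0.12 0 0 0.07" --pt "0 -0.23 -0.11 0.14 0 0 0.07" --pt "0 -0.265 -0.126 0.16 0 0 0.07" --pt "0 -0.3 -0.143 0.18 0 0 0.07" --pt "0 -0.335 -0.159 0.2 0 0 0.07" --pt "0 -0.36 -0.171 0.22 0 0 0.07" --pt "0 -0.375 -0.178 0.22 0 0 0.07"

```text
time: 2.15
eef_pos: [582.5, -161.0, 230.2]
orientation: [[-0.0, -0.607, 0.795], [-0.001, 0.795, 0.607], [-1.0, -0.001, -0.001]]
ft_force: [-0.4, 0.6, 0.5]
opening: 0.746
```

```bash
python3 -c "
from h import *
from bench import read_camera
rel([581.5,-160.5,230])
for n in ['wrist','top']:
    c=read_camera(n);f=c['frame'].copy();pickle.dump(c,open(n+'1.pkl','wb'))
    for X in trap2w(P,[[60,34,148],[60,-34,148],[78,45,8],[78,-45,8],[-80,45,8],[-80,-45,8]]):
        u=proj(c,X)[0];cv2.circle(f,(int(u[0]),int(u[1])),3,(0,0,255),1)
    cv2.imwrite('pics/'+n+'1.png',f)
"
```

```text
2.15 pos [ 582.5 -161.   230.2] F [-0.4  0.6  0.5] op 0.746 j [-22.  20.  40. 102. -14.  64.  60.]
shift [ 0.0002  0.001  -0.0005] turn [-0.0005 -0.0011  0.001 ]
```

View pics/wrist1.png

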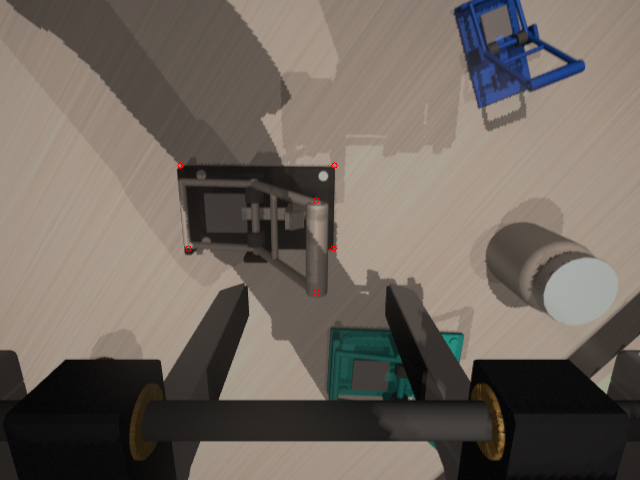

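The wrist view shows the fitted base corners and bar ends (317,201)-(317,293) landing on the trap, so the fit holds. I check the jar and turquoise clearance next.

```bash
python3 - <<'E'
from h import *
from scipy.optimize import least_squares
T=pickle.load(open('top0.pkl','rb'));S=pickle.load(open('scene0.pkl','rb'));W=pickle.load(open('wrist1.pkl','rb'))
def tri(*ob):
    r=least_squares(lambda X:np.r_[tuple((proj(c,X)[0]-u) for c,u in ob)],[700,-100,50],x_scale=100);return r.x.round(0),r.fun.round(1)
print('jar top',tri((T,[379,168]),(S,[207,270]),(W,[572,290])))
print('turq bar ends',tri((T,[466,142]),(S,[112,221])),tri((T,[442,157]),(S,[147,226])))
# scene px of jar width
print(proj(T,trap2w(P,[[120,0,52]])))
E
```

```text
jar top (array([788., -68., 104.]), array([ 1. ,  1. , -0.6,  0.2,  0.4, -0.3]))
turq bar ends (array([ 836., -247.,  149.]), array([ 0.6, -0.7,  0.8,  0.2])) (array([ 803., -195.,  144.]), array([ 0.2, -0.2,  0.2,  0.1]))
[[402.74198339 243.89814944]]
```

>>> step_arm --pt "0.012 0.001 0 0 0 0 0.06" --pt "0.027 0.001 0 0 0 0 0.06" --pt "0.042 0.001 0 0 0 0 0.06" --pt "0.057 0.001 0 0 0 0 0.06" --pt "0.072 0.001 0 0 0 0 0.06" --pt "0.085 0.001 0 0 0 0 0.06" --pt "0.095 0.001 0 0 0 0 0.06" --pt "0.101 0.001 0 0 0 0 0.06" --pt "0.101 0.001 0 0 0 0 0.06"

```text
time: 3.0
eef_pos: [580.8, -156.1, 128.2]
orientation: [[-0.002, -0.61, 0.792], [0.0, 0.792, 0.61], [-1.0, 0.001, -0.001]]
ft_force: [1.0, -0.3, -0.2]
opening: 0.64
```

```bash
python3 -c "
from h import *
from bench import read_camera
rel([581.5,-160.5,129])
for n in ['wrist','scene']:
    c=read_camera(n);cv2.imwrite('pics/'+n+'2.png',c['frame'])
"
```

```text
3.0 pos [ 580.8 -156.1  128.2] F [ 1.  -0.3 -0.2] op 0.64 j [-19.  26.  37. 107. -19.  53.  64.]
shift [-0.0008 -0.0039 -0.0022] turn [ 0.004  -0.0012 -0.0011]
```

View pics/wrist2.png

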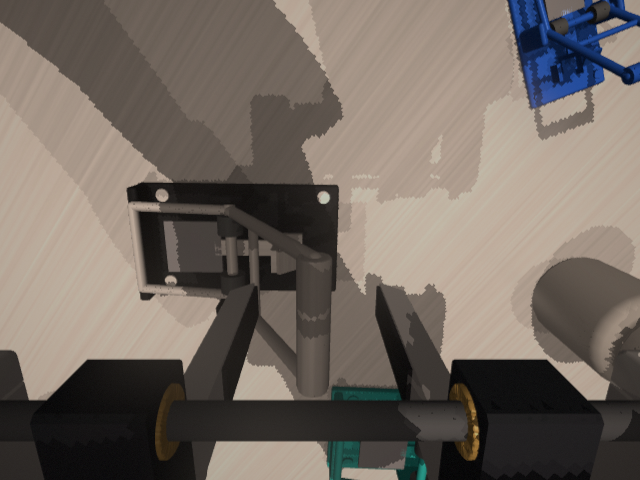

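View pics/scene2.png

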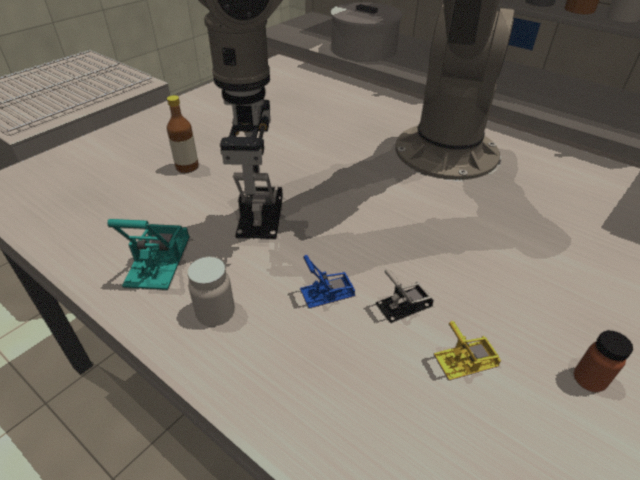

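The bar (313,320) is centred between the pads. I trim 3 mm along y and close.

>>> step_arm --pt "0 -0.002 -0.001 0 0 0 0.05" --pt "0 -0.003 -0.001 0 0 0 0.035" --pt "0 -0.003 -0.001 0 0 0 0.025" --pt "0 -0.003 -0.001 0 0 0 0.015" --pt "0 -0.003 -0.001 0 0 0 0.005" --pt "0 -0.003 -0.001 0 0 0 0.0" --pt "0 -0.003 -0.001 0 0 0 0.0" --pt "0 -0.003 -0.001 0 0 0 0.0" --pt "0 -0.003 -0.001 0 0 0 0.0" --pt "0 -0.003 -0.001 0 0 0 0.0" --pt "0 -0.003 -0.001 0 0 0 0.0" --pt "0 -0.003 -0.001 0 0 0 0.0"

```text
time: 4.1
eef_pos: [582.4, -159.7, 129.5]
orientation: [[-0.0, -0.61, 0.792], [-0.0, 0.792, 0.61], [-1.0, 0.0, -0.0]]
ft_force: [-1.9, -0.1, 0.3]
opening: 0.16
```

```bash
python3 -c "
from h import *
q=np.linspace(0,1.1,23)
a=1.047-q
for k in range(23): print(round(q[k],2),round(120*np.cos(a[k])-60,1),round(104-120*np.sin(a[k]),1))
rel([581.5,-160.5,129])
"
```

```text
0.0 0.0 0.1
0.05 5.1 3.2
0.1 10.1 6.6
0.15 14.9 10.2
0.2 19.5 14.1
0.25 23.9 18.2
0.3 28.0 22.5
0.35 32.0 27.0
0.4 35.7 31.7
0.45 39.2 36.5
0.5 42.5 41.6
0.55 45.5 46.8
0.6 48.2 52.1
0.65 50.7 57.6
0.7 52.8 63.2
0.75 54.7 68.9
0.8 56.4 74.7
0.85 57.7 80.5
0.9 58.7 86.4
0.95 59.4 92.4
1.0 59.9 98.4
1.05 60.0 104.4
1.1 59.8 110.4
4.1 pos [ 582.4 -159.7  129.5] F [-1.9 -0.1  0.3] op 0.16 j [-19.  26.  37. 107. -19.  53.  64.]
shift [ 0.0005 -0.0001 -0.0012] turn [ 0.0035 -0.0002 -0.0001]
```

Gripped (15 mm opening). I draw along the arc to q≈0.5.

>>> step_arm --pt "0.0016 0 0.0025 0 0 0 0" --pt "0.005 0 0.0076 0 0 0 0" --pt "0.0084 0 0.0125 0 0 0 0" --pt "0.012 0 0.0172 0 0 0 0" --pt "0.016 0 0.0217 0 0 0 0" --pt "0.0204 0 0.026 0 0 0 0" --pt "0.0248 0 0.03 0 0 0 0" --pt "0.0294 0 0.0339 0 0 0 0" --pt "0.0341 0 0.0375 0 0 0 0" --pt "0.039 0 0.0409 0 0 0 0" --pt "0.0416 0 0.0425 0 0 0 0" --pt "0.0416 0 0.0425 0 0 0 0"

```text
time: 5.1
eef_pos: [616.6, -133.9, 87.1]
orientation: [[-0.0, -0.61, 0.792], [-0.001, 0.792, 0.61], [-1.0, -0.001, -0.001]]
ft_force: [-1.6, -4.7, 4.8]
opening: 0.158
```

```bash
python3 -c "
from h import *
from bench import read_camera
b=trap2w(P,[[120*np.cos(.547),0,44+120*np.sin(.547)-19]])[0];rel(b)
for n in ['wrist']:
    c=read_camera(n);cv2.imwrite('pics/'+n+'3.png',c['frame'])
"
```

```text
5.1 pos [ 616.6 -133.9   87.1] F [-1.6 -4.7  4.8] op 0.158 j [-19.  31.  34. 105. -22.  50.  63.]
shift [-0.0003  0.0003 -0.0015] turn [ 0.0036 -0.0007  0.0007]
```

View pics/wrist3.png

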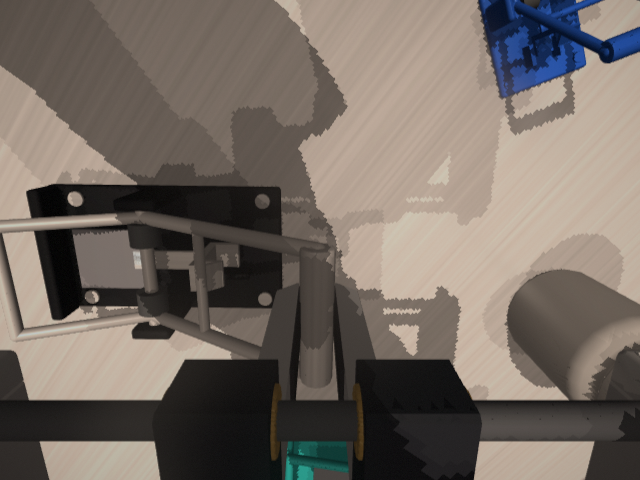

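The bar is held between the pads at (318,320), the jaw is lifting, and the force is about 7 N. I draw on to 1.08.

>>> step_arm --pt "0.0025 0 0.0015 0 0 0 0" --pt "0.0075 0 0.0042 0 0 0 0" --pt "0.013 0 0.0068 0 0 0 0" --pt "0.0185 0 0.0092 0 0 0 0" --pt "0.0245 0 0.0113 0 0 0 0" --pt "0.0305 0 0.0131 0 0 0 0" --pt "0.0365 0 0.0146 0 0 0 0" --pt "0.0425 0 0.0158 0 0 0 0" --pt "0.0485 0 0.0167 0 0 0 0" --pt "0.0545 0 0.0172 0 0 0 0" --pt "0.0605 0 0.0175 0 0 0 0" --pt "0.066 0 0.0174 0 0 0 0"

```text
time: 6.15
eef_pos: [629.9, -123.9, 21.3]
orientation: [[-0.0, -0.609, 0.793], [-0.001, 0.793, 0.609], [-1.0, -0.001, -0.001]]
ft_force: [-4.8, -7.8, 8.8]
opening: 0.156
```

>>> step_arm --pt "0 0 0 0 0 0 0" --pt "0 0 0 0 0 0 0" --pt "0 0 0 0 0 0 0"

```text
time: 6.4
eef_pos: [629.9, -123.9, 21.5]
orientation: [[-0.0, -0.609, 0.793], [-0.001, 0.793, 0.609], [-1.0, -0.001, -0.001]]
ft_force: [-4.3, -6.3, 5.7]
opening: 0.161
```

```bash
python3 -c "
from h import *
from bench import read_camera
b=trap2w(P,[[120*np.cos(.033),0,44-120*np.sin(.033)-19]])[0];print(b);rel(b)
for n in ['wrist','scene']:
    c=read_camera(n);f=c['frame']
    if n=='scene': f=cv2.resize(f[120:260,180:320],None,fx=4,fy=4,interpolation=cv2.INTER_CUBIC)
    cv2.imwrite('pics/'+n+'4.png',cv2.convertScaleAbs(f,alpha=1.5))
"
```

```text
[ 629.10357083 -124.08823255   21.0407187 ]
6.4 pos [ 629.9 -123.9   21.5] F [-4.3 -6.3  5.7] op 0.161 j [-17.  37.  31. 105. -26.  45.  65.]
shift [ 0.0004  0.0003 -0.0007] turn [ 0.0026 -0.0007  0.0006]
```

View pics/wrist4.png

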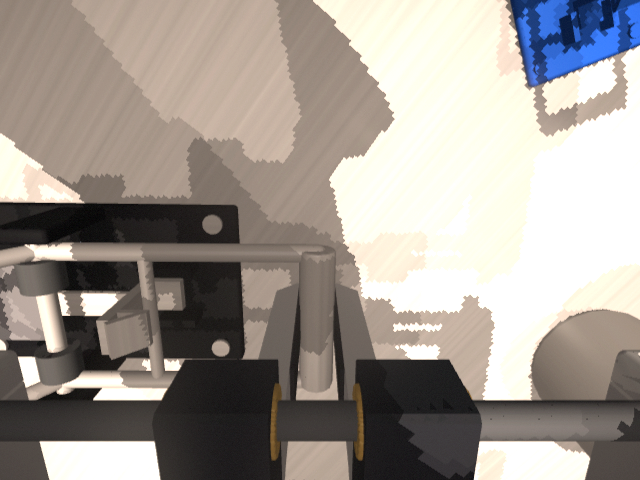

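View pics/scene4.png

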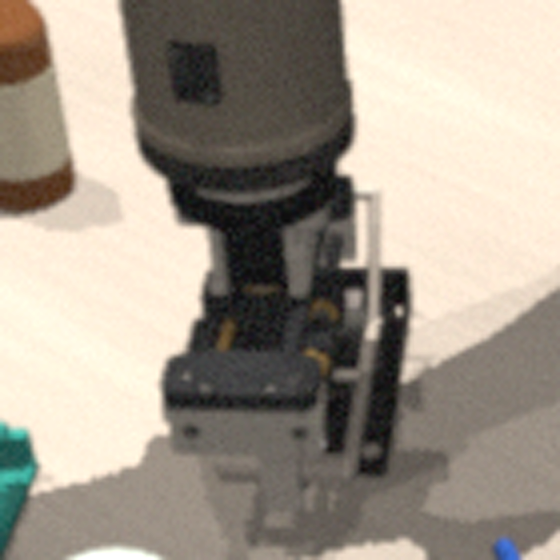

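The arm is drawn to about 1.08. I ease up slowly while still holding, to see whether the hook takes the load.

>>> step_arm --pt "-0.001 0 0 0 0 0 0" --pt "-0.002 0 0 0 0 0 0" --pt "-0.003 0 0 0 0 0 0" --pt "-0.004 0 0 0 0 0 0" --pt "-0.005 0 0 0 0 0 0" --pt "-0.006 0 0 0 0 0 0" --pt "-0.007 0 0 0 0 0 0" --pt "-0.008 0 0 0 0 0 0" --pt "-0.009 0 0 0 0 0 0" --pt "-0.009 0 0 0 0 0 0" --pt "-0.009 0 0 0 0 0 0"

```text
time: 7.42
eef_pos: [629.7, -124.0, 30.4]
orientation: [[-0.0, -0.609, 0.793], [-0.001, 0.793, 0.609], [-1.0, -0.0, -0.001]]
ft_force: [-4.9, -7.4, 3.1]
opening: 0.159
```

>>> step_arm --pt "-0.001 0 0 0 0 0 0" --pt "-0.0015 0 0 0 0 0 0" --pt "-0.002 0 0 0 0 0 0" --pt "-0.0025 0 0 0 0 0 0" --pt "-0.003 0 0 0 0 0 0" --pt "-0.003 0 0 0 0 0 0" --pt "-0.003 0 0 0 0 0 0"

```text
time: 8.0
eef_pos: [629.5, -124.0, 32.7]
orientation: [[-0.001, -0.609, 0.793], [-0.001, 0.793, 0.609], [-1.0, -0.0, -0.002]]
ft_force: [-0.6, -9.1, -7.3]
opening: 0.162
```

```bash
python3 -c "
from h import *
from bench import read_camera
b=trap2w(P,[[120*np.cos(.067),0,33]])[0];print(b);rel(b)
for n in ['wrist']:
    c=read_camera(n);f=c['frame'];f=cv2.resize(f[180:400,0:360],None,fx=2.2,fy=2.2)
    cv2.imwrite('pics/'+n+'5.png',cv2.convertScaleAbs(f,alpha=1.5))
"
```

```text
[ 628.94154184 -124.21202243   33.        ]
8.0 pos [ 629.5 -124.    32.7] F [-0.6 -9.1 -7.3] op 0.162 j [-17.  36.  31. 105. -25.  46.  65.]
shift [-0.0003  0.0002 -0.0005] turn [ 0.0027 -0.0017  0.0005]
```

View pics/wrist5.png

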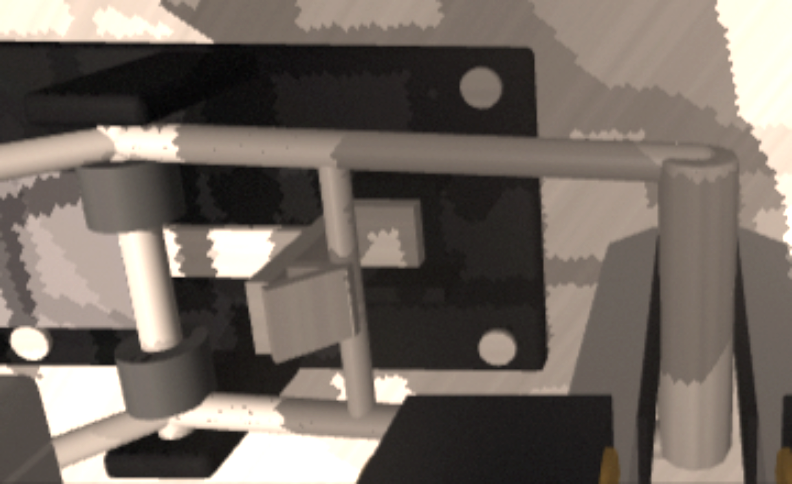

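Fz flipped from +3 to −7 N, and the hook head covers the cross pin at (350,290): it is hooked. I relax the grip loads, then release gradually.

>>> step_arm --pt "0.0005 -0.0005 -0.0003 0 0 0 0" --pt "0.001 -0.001 -0.0006 0 0 0 0" --pt "0.001 -0.001 -0.0006 0 0 0 0" --pt "0.001 -0.001 -0.0006 0 0 0 0"

```text
time: 8.38
eef_pos: [629.6, -124.1, 32.1]
orientation: [[-0.001, -0.61, 0.793], [-0.0, 0.793, 0.61], [-1.0, 0.001, -0.001]]
ft_force: [-3.8, -3.9, -4.3]
opening: 0.159
```

>>> step_arm --pt "0 0 0 0 0 0 0.016" --pt "0 0 0 0 0 0 0.018" --pt "0 0 0 0 0 0 0.02" --pt "0 0 0 0 0 0 0.023" --pt "0 0 0 0 0 0 0.027" --pt "0 0 0 0 0 0 0.031" --pt "0 0 0 0 0 0 0.036" --pt "0 0 0 0 0 0 0.04" --pt "0 0 0 0 0 0 0.04" --pt "0 0 0 0 0 0 0.04"

```text
time: 9.22
eef_pos: [630.1, -124.2, 32.9]
orientation: [[0.0, -0.61, 0.792], [-0.0, 0.792, 0.61], [-1.0, -0.0, 0.0]]
ft_force: [0.9, -0.6, 0.8]
opening: 0.425
```

```bash
python3 -c "
from h import *
from bench import read_camera
b=trap2w(P,[[120*np.cos(.067),0,33]])[0];rel(b)
for n in ['wrist']:
    c=read_camera(n);f=c['frame']
    cv2.imwrite('pics/'+n+'6.png',cv2.convertScaleAbs(f,alpha=1.5))
"
```

```text
9.2167 pos [ 630.1 -124.2   32.9] F [ 0.9 -0.6  0.8] op 0.425 j [-17.  36.  31. 105. -25.  46.  65.]
shift [-0.0001  0.0007 -0.0009] turn [0.0036 0.     0.    ]
```

View pics/wrist6.png

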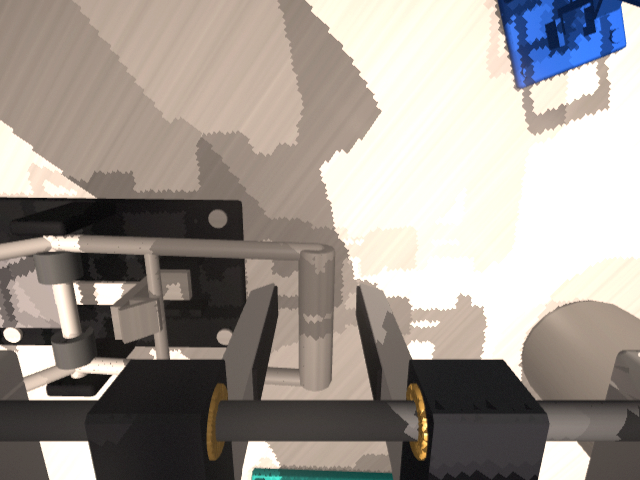

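Released; the bar stands still at (317,320) with clear gaps on both sides and about zero force. I rise straight up.

>>> step_arm --pt "-0.004 0 0 0 0 0 0.04" --pt "-0.012 0 0 0 0 0 0.04" --pt "-0.022 0 0 0 0 0 0.04" --pt "-0.034 0 0 0 0 0 0.04" --pt "-0.047 0 0 0 0 0 0.04" --pt "-0.062 0 0 0 0 0 0.04" --pt "-0.08 0 0 0 0 0 0.04" --pt "-0.1 0 0 0 0 0 0.04" --pt "-0.12 0 0 0 0 0 0.04" --pt "-0.14 0 0 0 0 0 0.04" --pt "-0.155 0 0 0 0 0 0.04" --pt "-0.165 0 0 0 0 0 0.04"

```text
time: 10.27
eef_pos: [630.7, -124.5, 201.0]
orientation: [[0.003, -0.61, 0.793], [0.0, 0.793, 0.61], [-1.0, -0.002, 0.002]]
ft_force: [-0.3, 0.1, 0.2]
opening: 0.422
```

>>> step_arm --pt "0 0 0 0 0 0 0.04" --pt "0 0 0 0 0 0 0.04" --pt "0 0 0 0 0 0 0.04" --pt "0 0 0 0 0 0 0.04"

```text
time: 10.6
eef_pos: [629.6, -124.1, 196.9]
orientation: [[-0.002, -0.61, 0.792], [0.0, 0.792, 0.61], [-1.0, 0.001, -0.001]]
ft_force: [-0.7, 1.0, 0.5]
opening: 0.426
```

```bash
python3 -c "
from h import *
from bench import read_camera
rel([630,-124,198])
for n in ['wrist','top']:
    c=read_camera(n);f=c['frame'].copy()
    for X in trap2w(P,[[119.7,34,52],[119.7,-34,52]]):
        u=proj(c,X)[0];cv2.circle(f,(int(u[0]),int(u[1])),3,(0,0,255),1)
    cv2.imwrite('pics/'+n+'7.png',cv2.convertScaleAbs(f,alpha=1.4))
"
```

```text
10.6 pos [ 629.6 -124.1  196.9] F [-0.7  1.   0.5] op 0.426 j [-23.  25.  38.  99. -17.  62.  59.]
shift [-0.0011 -0.0002  0.0004] turn [ 0.0036 -0.0012 -0.001 ]
```

View pics/wrist7.png

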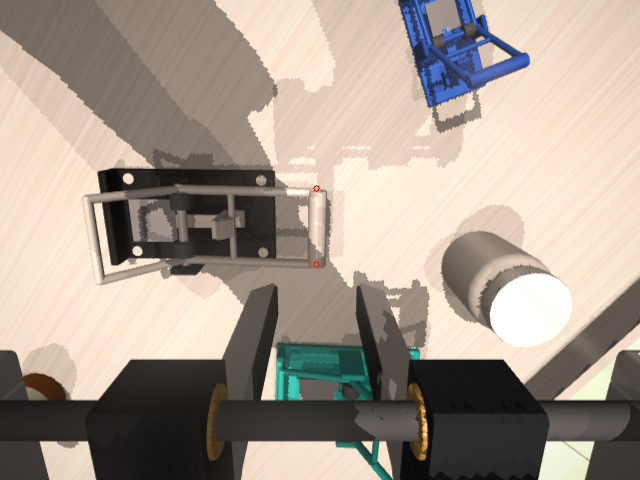

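View pics/top7.png

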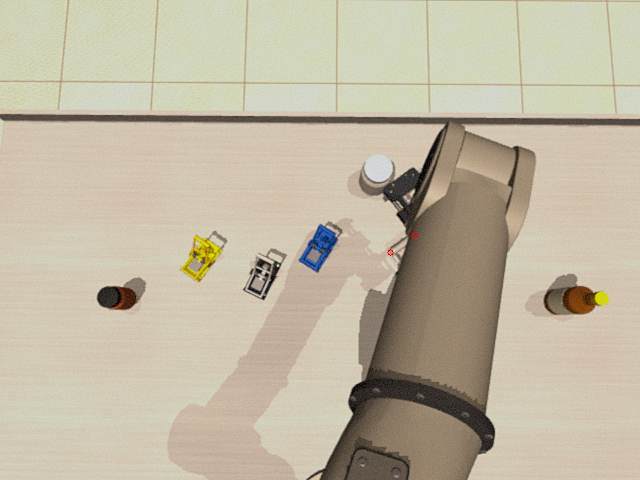

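The bar sits at (317,190)-(317,265) in the wrist view, on the predicted hooked position. The gripper is clear, and the small black trap (262,275) is untouched and shut.

```bash
python3 -c "
from bench import hand_in
print(hand_in())"
```

```text
the job is handed in; nothing more can be done
None
```

The larger black trap is set and stayed set after I let go, and the job is handed in at about 10.7 s of the 40 s allowed.

- **What I did:** I pinched the pull bar and drew it along its arc to about 1.08 rad. I then eased it up until the hook took the load, opened the fingers gradually to 40 mm and rose straight up about 165 mm.
- **Hook holding:** While I still held the bar, the vertical force flipped from +3 N to −7 N, and the hook head lay over the cross pin. Once released, the force fell to about zero.
- **After coming away:** In the wrist view the bar lies on the predicted hooked position (0.98 rad, 52 mm up). The small black trap still looks shut, and I worked none of the look-alikes.
- **Checks that disagreed:** None of the final checks. In the first pose fit the bar ends were about 2 pixels off in the top view, but the wrist view then matched the fit.

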